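# Slide the large pan under the probe bar to its ring on the hot plate

### The arm

A 7-joint arm with a two-finger parallel gripper is mounted at the origin on a cart in front of the work surface, level with it; the furniture and walls round the work are solid. World frame = base frame: x ahead of the robot, y to its left, z up, the work surface at z = 0. Lengths are in m, angles in degrees, forces in N, time in s.
With the tool pointing down it reaches from about 0.35 to 0.775 m from the base axis. Payload 3.1 kg.
Tool frame: the origin (TCP) lies on the centre line of the jaws, within the pads' length; the fingertips stand 17 mm ahead of it and the grasp point (between the pads) lies 2 mm behind it (robot.tip_reach is the distance from the TCP to the fingertips, in m); z points along the fingers, y is the direction in which the jaws open and shut (so a half turn about z gives the same grasp; the last joint's range is limited). The gripper opens to 85 mm and grips with 20 to 120 N. Pads are 22 mm wide; open, the fingers measure 114 mm over their backs; the gripper's body (76 mm by 85 mm) begins 54 mm behind the grasp point. The pads swing forward as they close: fully open they stand 13 mm farther back than shut.
Start: joints at [72.439, 17.813, 0.802, 86.603, -0.252, 75.585, -1.558], TCP at [0.144, -0.531, 0.248] pointing down, gripper open.
Joint ranges: [-154.91, 154.91], [-16.99, 109.72], [-72.82, 74.43], [7.12, 147.25], [-82.49, 262.49], [11.32, 116.49], [-174.64, 174.64]. Speed limits (degrees/s): [159.86, 159.86, 180, 180, 180, 180, 180].

### API

Orientations are given as [roll, pitch, yaw] about the fixed x, y, z axes, in that order (R = Rz(yaw) Ry(pitch) Rx(roll)).
In Python, from station import robot, fingers, vision, workorder, recognise gives the robot as it stands. Calls block until the motion is done:
- robot.move_to(position, orientation): joint-space move of the TCP to a pose.
- robot.line_to(position, orientation=None, velocity=0.15, f_stop=None): straight line of the TCP; orientation=None keeps the orientation; velocity is the mean speed in m/s. With f_stop (N) it stops when the force on the tool has changed by that much, and returns True; else False.
- robot.move_j(angles): joint-space move.
- fingers.gripper_to(opening, force=None): opening from 0.0 (shut) to 1.0 (fully open); force is the grip in N (None keeps the last); returns when the fingers have stopped.
- robot.pause(seconds).
- robot.inverse_kinematics(position, orientation): joint angles nearest the present ones, or None.
- vision.grab_frame(name): name is "scene" or "top"; returns the picture (420x560x3 uint8, red, green, blue); there is no depth.
- vision.calibration(name): a dict with "mtx" (3x3 intrinsics, pixels), "k1" (the pictures are not rectified: a ray, as slopes to the right and down, at radius r is drawn at 1 + k1 r^2 times it, then the intrinsics apply), "extrinsics" (4x4, takes a point from world to camera coordinates). Camera axes: x right, y up, looking along -z (the intrinsics and any distortion apply to the point x, -y, -z); pixel columns grow to the right and rows downward; lengths in m; the calibration is good to about 2 mm. A picture is of the moment at which its call begins. calibration takes no time and is no camera call.
A pose or a line that the arm cannot do raises robot.PlanningError and nothing moves.
- workorder.close_job(): hands the job in, once; it reports no verdict.
Trained networks look in the newest picture that a camera, given by its name, has taken for a name from the list of things; names that differ only in an ending like _2 or _b are one class to them, and where a whole thing is asked for, a point or a joint stands for the part that bears it (a point fixed in the world has none). Each returns a list of dicts, best first, with "p" (0 to 1); they miss things now and then, are a little off and sometimes report something else, mostly with a low value. They report only what shows in the picture. A call takes as long as a camera call. They do not tell look-alikes from the thing itself.
- recognise(label, camera): "rect" ([centre column, centre row, width, height] in pixels, round what is visible of it).
Readings, each from a call of its own:
- robot.current_time_s(): time.
- robot.current_joint_positions(): joint angles.
- robot.current_dq(): joint speeds.
- robot.current_joint_torque(): joint torques, N m.
- robot.current_tool_pos(): TCP position.
- robot.current_eef_rot(): TCP orientation.
- robot.current_contact_force(): force on the tool from outside, world axes, zero at the start.
- robot.current_torque(): the same for the moment, N m.
- robot.current_finger_gap(): opening from 0.0 (shut) to 1.0 (fully open).
Only numpy, scipy, OpenCV 4.12 (cv2) and the standard library are available. Lean on these libraries where they do the work, as an engineer would, in place of code of your own. Each camera call takes 0.05 s, during which the arm holds its last target.

### The job

Move the larger of the two pans along the hot plate to the marked ring of its own size on the other side of the cross bar, and leave it standing centred in that ring. Slide it all the way without lifting it: push it part-way under the bar by one handle, let go of it there, and draw it out on the other side by its other handle. Leave the smaller pan, the brown bottle and the red-lidded sample cup behind them where they stand.

Things in the scene. Friction and masses are not known exactly. Their poses are not given: they have to be found in the camera images.
- hotplate: Fixed low hot plate with a flat light grey ceramic top, 280 (x) x 580 (y) mm, top surface 54 mm above the origin. Origin: centre of the underside; x away from the robot, y along its length. Both pans start on its +y half, the rings are on its -y half. Across its middle (y = 0) runs the probe bar.
- bar_mid (a point): Middle of the steel probe bar, 12 mm thick, 116 mm above the worktop (62 mm above the hot plate's top), along the hot plate's x at its y = 0. It stands on two posts 12 mm thick (collars 20 mm) at x = -126 and +126 mm. A pan with its handles passes below it, a gripper does not.
- large_pan: Loose steel pan, base diameter 92 mm, rim 96, 42 high, wall 3, about 0.45 kg. Two straight black handles along its +y and -y: 16 mm wide, 12 high, centred 30 above the underside, reaching 111 from the pan's axis; end knob, 26 wide, from 103 on. Origin: centre of the underside. Starts on the hot plate's +y half, handles roughly along the plate's length.
- large_pan_grip_left (a point): Point to grip on the large pan's +y handle: 84 mm from the pan's axis, mid-height of the handle. Pinch it from above across its 16 mm width (the pan's x).
- large_pan_grip_right (a point): The same point on the large pan's -y handle, the one that goes under the bar first.
- small_pan: Look-alike smaller steel pan, 72 mm diameter at its base, 42 mm high, same handles reaching 111 mm from its axis; stands beside the large pan; not to be moved. Origin: centre of the underside.
- ring_large: Dark ring mark printed on the hot plate, inner diameter 98 mm, line 3 mm wide: the place of the large pan. Origin: its centre, on the hot plate's top. It is beyond the bar, at the near or the far side of the hot plate.
- ring_small: Dark ring mark, inner diameter 78 mm, beside the other ring: the place of the small pan, stays empty. Origin: its centre.
- bottle: Brown stain bottle, 52 mm diameter, 98 mm high, standing behind the hot plate; a bystander. Origin: centre of the underside.
- cup: Sample cup with red lid, 39 mm diameter, 74 mm high, behind the right half of the hot plate; a bystander. Origin: centre of the underside.
There are look-alikes about, which are no part of the job. Leave any turquoise look-alike of the large_pan alone.

How it is judged:
By the outcome, as a careful person would: the job done as asked, in the order asked, and still so for the second after the job is handed in, with the robot touching nothing.
It also fails if it takes over 42 s, if anything falls off the work surface, if the arm or the gripper's body presses on something with over 40 N, if the wrist force passes 120 N, or if a joint passes its speed limit or range.

## Working session

There is one attempt and no reset: what is moved stays moved. The work goes in short steps, each a Python script; the robot and the scene stay as the last script left them, time stands still between calls to the robot, and variables do not carry over. Pictures are saved under pics/ and viewed, and the job is handed in when it is done.

```bash
mkdir -p pics; ls; python3 - <<'E'
from station import robot, fingers, vision, workorder, recognise
import cv2
for c in ("scene","top"):
    im=vision.grab_frame(c); cv2.imwrite(f"pics/{c}0.png",im[:,:,::-1])
    k=vision.calibration(c); print(c,k)
    for l in ("large_pan","small_pan","ring_large","ring_small","hotplate","bottle","cup"):
        print(l,[(round(d['p'],2),[round(v,1) for v in d['rect']]) for d in recognise(l,c)[:3]])
print(robot.current_time_s(),robot.current_eef_rot(),robot.current_tool_pos(),robot.tip_reach)
E
```

```text
pics
scene {'mtx': array([[521.55102461,   0.        , 276.47901398],
       [  0.        , 521.55102461, 210.95433956],
       [  0.        ,   0.        ,   1.        ]]), 'k1': 0.05286522307901396, 'extrinsics': array([[ 0.47874453, -0.87795263, -0.00168794, -0.09405558],
       [ 0.63247271,  0.34355046,  0.69422716, -0.52103277],
       [-0.60891867, -0.33342503,  0.71975399, -1.3907416 ],
       [ 0.        ,  0.        ,  0.        ,  1.        ]])}
large_pan [(0.87, [147.0, 200.5, 60.4, 30.4]), (0.57, [272.1, 218.9, 38.8, 27.0])]
small_pan [(0.79, [251.5, 242.8, 44.7, 27.3])]
ring_large []
ring_small []
hotplate [(0.58, [303.2, 265.8, 181.5, 131.1])]
bottle [(0.78, [384.2, 224.8, 15.3, 33.3])]
cup [(0.79, [426.1, 247.1, 10.1, 23.6])]
top {'mtx': array([[484.92269754,   0.        , 284.31550203],
       [  0.        , 484.92269754, 208.09739745],
       [  0.        ,   0.        ,   1.        ]]), 'k1': -0.1617457728682436, 'extrinsics': array([[ 0.16467382, -0.98630447, -0.00927488,  0.11810686],
       [ 0.84310864,  0.1358731 ,  0.52029446, -0.5880485 ],
       [-0.51190854, -0.09349861,  0.85393656, -1.5811204 ],
       [ 0.        ,  0.        ,  0.        ,  1.        ]])}
large_pan [(0.68, [160.2, 226.1, 53.8, 25.1]), (0.63, [289.4, 219.3, 65.8, 29.3])]
small_pan [(0.76, [284.0, 243.8, 61.6, 22.8])]
ring_large [(0.74, [366.0, 259.1, 32.0, 27.1])]
ring_small [(0.7, [365.4, 230.9, 15.1, 21.1]), (0.62, [374.4, 192.6, 12.5, 26.1]), (0.39, [322.6, 242.2, 161.4, 85.7])]
hotplate [(0.74, [323.6, 243.5, 158.7, 94.8])]
bottle [(0.78, [374.1, 192.2, 12.0, 21.5])]
cup [(0.22, [322.8, 243.2, 161.8, 88.1])]
0.8 [1.79997809e+02 2.29515226e-03 1.51773843e+01] [ 0.14398699 -0.53083324  0.24832164] 0.017
```

```bash
python3 - <<'E'
import cv2
a=cv2.imread("pics/top0.png")[165:305,220:430]; cv2.imwrite("pics/t0c.png",cv2.resize(a,(800,533),interpolation=cv2.INTER_CUBIC))
a=cv2.imread("pics/scene0.png")[180:350,200:450]; cv2.imwrite("pics/s0c.png",cv2.resize(a,(800,544),interpolation=cv2.INTER_CUBIC))
E
```

```text
(no output)
```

View pics/top0.png

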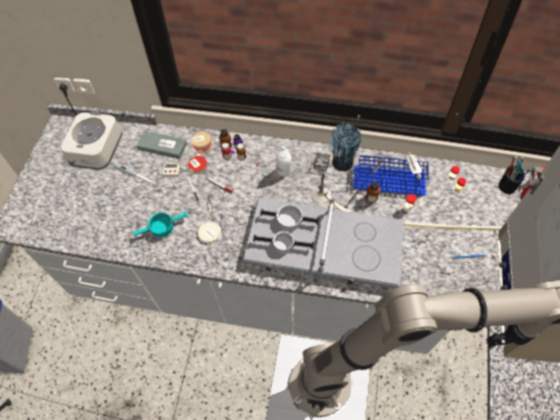

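View pics/t0c.png

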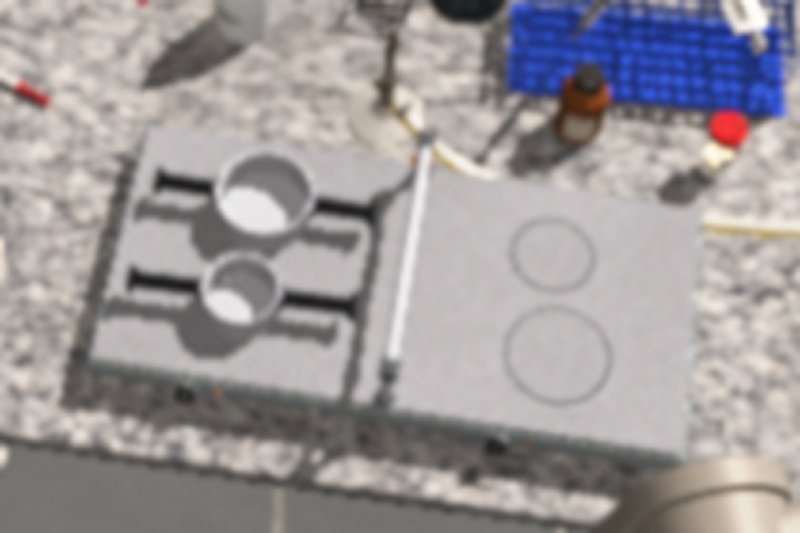

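View pics/s0c.png

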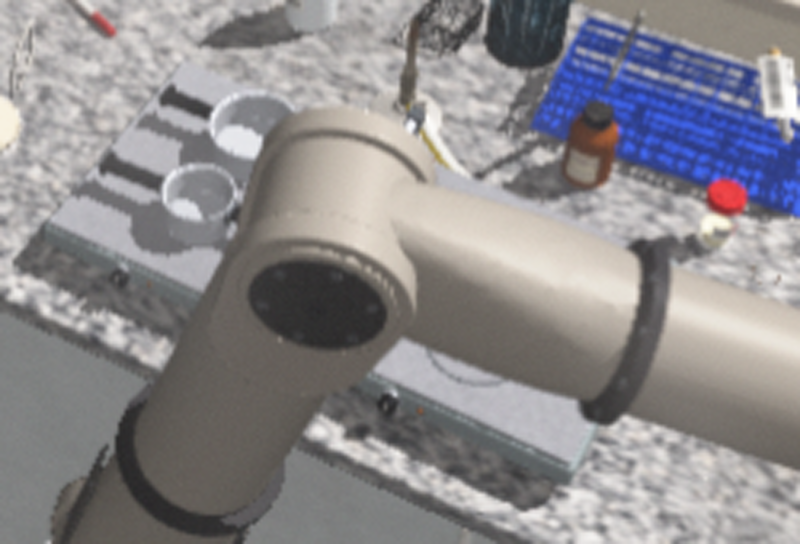

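```bash
cat > h.py <<'E'
import numpy as np, cv2
from scipy.optimize import least_squares
from station import robot, fingers, vision, workorder, recognise
def proj(P,c):
    k=vision.calibration(c);P=np.atleast_2d(P);E=k['extrinsics']
    q=P@E[:3,:3].T+E[:3,3]; s=np.c_[q[:,0],-q[:,1]]/(-q[:,2:3])
    s=s*(1+k['k1']*(s**2).sum(1,keepdims=True)); M=k['mtx']
    return np.c_[s[:,0]*M[0,0]+M[0,2],s[:,1]*M[1,1]+M[1,2]]
def unproj(uv,z,c):
    return np.array(least_squares(lambda p:proj([p[0],p[1],z],c)[0]-uv,[.5,0.]).x)
E
python3 - <<'E'
from h import *
f=lambda x,y:np.array([220+(x+.5)/800*210-.5,165+(y+.5)/533*140-.5])
pts=dict(TL=(153,125,.054),TR=(703,203,.054),BR=(688,457,.054),BL=(92,360,.054),ringL=(558,355,.054),ringS=(553,254,.054),
panL=(264,193,.096),panS=(240,289,.096),hLl=(157,180,.090),hLr=(378,211,.09),hSl=(130,277,.09),hSr=(358,304,.09),bar0=(426,148,.122),bar1=(391,360,.122))
for n,(x,y,z) in pts.items(): print(n,unproj(f(x,y),z,'top').round(4))
E
```

```text
TL [0.661  0.3273]
TR [ 0.6577 -0.2391]
BR [ 0.3783 -0.2369]
BL [0.389  0.3342]
ringL [ 0.4653 -0.1065]
ringS [ 0.575  -0.0926]
panL [0.5744 0.1973]
panS [0.466  0.2028]
hLl [0.5758 0.3048]
hLr [0.5755 0.0844]
hSl [0.4649 0.3098]
hSr [0.4711 0.09  ]
bar0 [0.635  0.0463]
bar1 [0.4024 0.0515]
```

```bash
cat >> h.py <<'E'
from scipy.ndimage import map_coordinates
from scipy.optimize import minimize
def gray(im): return im.astype(float).mean(2)
def samp(g,uv): return map_coordinates(g,[uv[:,1],uv[:,0]],order=3)
T=np.linspace(0,2*np.pi,180,endpoint=False)
def circ(c,r,z): return np.c_[c[0]+r*np.cos(T),c[1]+r*np.sin(T),0*T+z]
def ringscore(g,c,r,z,cam,sign,m=None):
    m=slice(None) if m is None else m
    s=lambda rr: samp(g,proj(circ(c,rr,z)[m],cam))
    return sign*(s(r)-.5*s(r+.006)-.5*s(r-.006)).mean()
def fitring(g,c0,r,z,cam,sign,m=None):
    best=max(((ringscore(g,(c0[0]+a,c0[1]+b),r,z,cam,sign,m),a,b) for a in np.arange(-.012,.013,.002) for b in np.arange(-.012,.013,.002)))
    o=minimize(lambda c:-ringscore(g,c,r,z,cam,sign,m),[c0[0]+best[1],c0[1]+best[2]],method='Nelder-Mead',options=dict(initial_simplex=[[c0[0]+best[1]+a,c0[1]+best[2]+b] for a,b in((0,0),(.002,0),(0,.002))]))
    return o.x,-o.fun
E
python3 - <<'E'
from h import *
im=cv2.imread('pics/top0.png');g=gray(im)
print('ringL',fitring(g,(.465,-.1065),.0505,.054,'top',-1))
print('ringS',fitring(g,(.575,-.095),.0405,.054,'top',-1))
for r in(.0405,.0505):print(r,[fitring(g,c,r,.054,'top',-1)[1] for c in((.465,-.1065),(.575,-.095))])
print('panL',fitring(g,(.574,.197),.0465,.096,'top',1))
print('panS',fitring(g,(.466,.203),.0365,.096,'top',1))
E
```

```text
ringL (array([ 0.46556775, -0.10582547]), np.float64(16.413815157676986))
ringS (array([ 0.57450137, -0.09199174]), np.float64(13.641090348209218))
0.0405 [np.float64(5.205274682144423), np.float64(13.641090348209218)]Traceback (most recent call last):
  File "<stdin>", line 5, in <module>
  File "h.py", line 22, in fitring
    best=max(((ringscore(g,(c0[0]+a,c0[1]+b),r,z,cam,sign,m),a,b) for a in np.arange(-.012,.013,.002) for b in np.arange(-.012,.013,.002)))
  File "h.py", line 22, in <genexpr>
    best=max(((ringscore(g,(c0[0]+a,c0[1]+b),r,z,cam,sign,m),a,b) for a in np.arange(-.012,.013,.002) for b in np.arange(-.012,.013,.002)))
               ~~~~~~~~~^^^^^^^^^^^^^^^^^^^^^^^^^^^^^^^^^^^^
  File "h.py", line 20, in ringscore
    return sign*(s(r)-.5*s(r+.006)-.5*s(r-.006)).mean()
                                      ~^^^^^^^^
  File "h.py", line 19, in <lambda>
    s=lambda rr: samp(g,proj(circ(c,rr,z)[m],cam))
                        ~~~~^^^^^^^^^^^^^^^^^^^^^
  File "h.py", line 5, in proj
    k=vision.calibration(c);P=np.atleast_2d(P);E=k['extrinsics']
ValueError: time passes only in moves, steps and waits
```

```bash
sed -i 's/^def proj/_K={}\ndef proj/; s/k=vision.calibration(c);/k=_K.setdefault(c,None) or _K.update({c:vision.calibration(c)}) or _K[c];/' h.py
python3 - <<'E'
from h import *
im=cv2.imread('pics/top0.png');g=gray(im)
print('panL',fitring(g,(.574,.197),.0465,.096,'top',1))
print('panS',fitring(g,(.466,.203),.0365,.096,'top',1))
# handle centreline of large pan: dark column centroid across x, z=.090
def hline(c,cam='top'):
    for s in(1,-1):
        r=[]
        for d in np.arange(.058,.1,.004):
            xs=np.arange(-.02,.0201,.0005)
            v=samp(g,proj(np.c_[c[0]+xs,0*xs+c[1]+s*d,0*xs+.09],cam))
            w=np.clip(90-v,0,None); r.append((w*xs).sum()/max(w.sum(),1)+c[0])
        print(s,np.round(r,4))
hline((.5744,.197)); hline((.466,.203))
print(robot.current_time_s())
for z in(.25,.082):
  for p,yaw in(((.575,.28),90),((.575,.03),90),((.575,-.085),90),((.4655,-.19),90),((.575,.28),-90),((.4655,-.19),-90)):
    q=robot.inverse_kinematics([p[0],p[1],z],[180,0,yaw]);print(z,p,yaw,None if q is None else np.round(q,0))
E
```

```text
panL (array([0.57873596, 0.19625073]), np.float64(28.064382005526983))
panS (array([0.46924938, 0.20126618]), np.float64(29.63539543879216))
1 [0.575  0.5752 0.5749 0.5749 0.5752 0.5753 0.5755 0.5756 0.5755 0.5756
 0.5759]
-1 [0.5728 0.5729 0.5727 0.5727 0.5726 0.5722 0.5723 0.5724 0.5723 0.5721
 0.572 ]
1 [0.4641 0.4641 0.4642 0.4643 0.4645 0.4642 0.4639 0.4636 0.4635 0.4636
 0.4638]
-1 [0.4664 0.4666 0.4669 0.4669 0.4669 0.4669 0.467  0.4669 0.467  0.4672
 0.4674]
0.8
0.25 (0.575, 0.28) 90 [  3.  38. -55.  69.  31.  87. -48.]
0.25 (0.575, 0.03) 90 [ 27.  28. -48.  81.  20.  80. -21.]
0.25 (0.575, -0.085) 90 [ 34.  27. -41.  80.  18.  80.  -7.]
0.25 (0.4655, -0.19) 90 [ 45.  15. -31.  93.   8.  75.  13.]
0.25 (0.575, 0.28) -90 [  5.  41. -62.  69.  35.  89. 129.]
0.25 (0.4655, -0.19) -90 [  29.   13.  -10.   93.    2.   74. -162.]
0.082 (0.575, 0.28) 90 [  2.  46. -51.  82.  36.  69. -53.]
0.082 (0.575, 0.03) 90 [ 24.  36. -42.  94.  26.  61. -26.]
0.082 (0.575, -0.085) 90 [ 34.  35. -39.  93.  25.  61. -13.]
0.082 (0.4655, -0.19) 90 [ 44.  25. -31. 106.  15.  53.   7.]
0.082 (0.575, 0.28) -90 [  7.  51. -62.  82.  46.  74. 122.]
0.082 (0.4655, -0.19) -90 [  23.   22.   -4.  107.    2.   52. -161.]
```

```bash
python3 - <<'E'
from h import *
fingers.gripper_to(0.5,40)
robot.move_to([.5754,.2795,.22],[180,0,89]); print(robot.current_time_s(),robot.current_tool_pos(),robot.current_joint_positions())
for c in("scene","top"): cv2.imwrite(f"pics/{c}1.png",vision.grab_frame(c)[:,:,::-1])
def crop(c,n,x0,y0,x1,y1):
    a=cv2.imread(f"pics/{c}{n}.png")[y0:y1,x0:x1]; cv2.imwrite(f"pics/{c}{n}c.png",cv2.resize(a,None,fx=3.2,fy=3.2,interpolation=cv2.INTER_CUBIC))
crop("scene",1,200,170,450,350);crop("top",1,220,150,430,305)
E
```

```text
4.5 [0.5761105  0.27819421 0.21991321] [  2.33876553  38.74645307 -53.06298008  72.20211187  30.30324674
  83.14974567 -48.83464335]
```

View pics/scene1c.png

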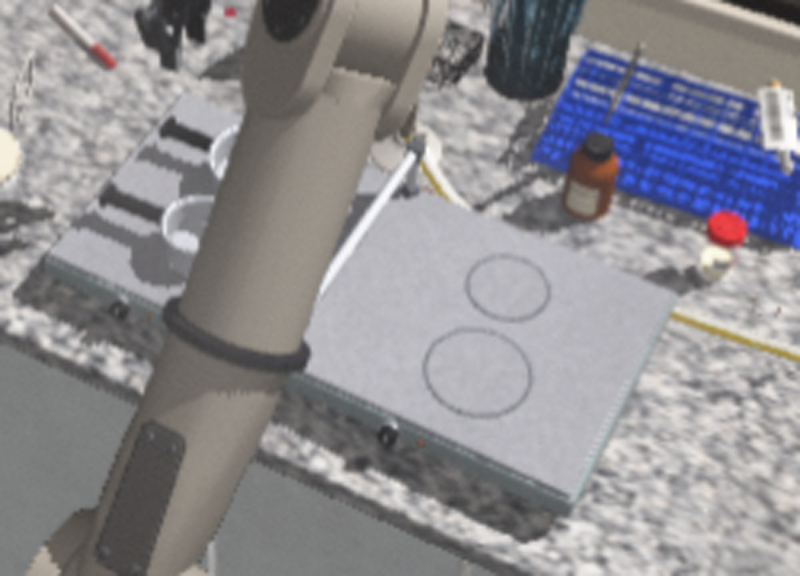

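View pics/top1c.png

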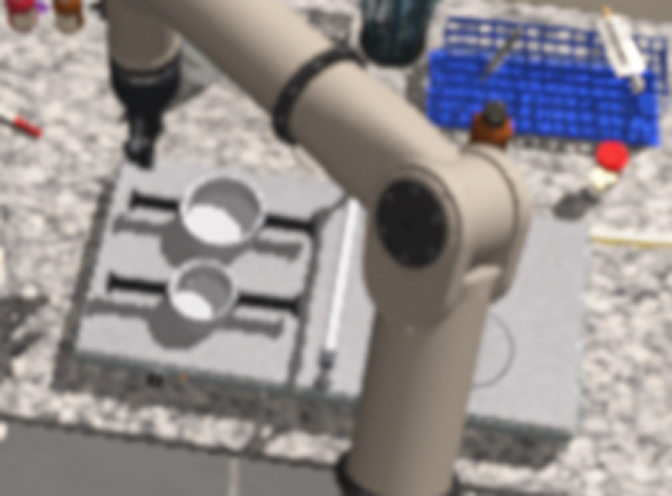

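The scene view shows both rings (large near (477,372), small (508,288) in the crop) and the top view shows the gripper hanging above the large pan's left handle. I'll fit the ring in the second camera, then grasp.

```bash
python3 - <<'E'
from h import *
g=gray(cv2.imread('pics/scene1.png'))
print('ringL',fitring(g,(.465,-.1065),.0505,.054,'scene',-1))
print('ringS',fitring(g,(.575,-.095),.0405,.054,'scene',-1))
print(robot.current_tool_pos(),robot.current_eef_rot())
print(robot.line_to([.5754,.2795,.13],velocity=.15))
print(robot.line_to([.5754,.2795,.082],velocity=.08,f_stop=8),robot.current_tool_pos(),robot.current_contact_force())
fingers.gripper_to(0.0,50)
print(robot.current_finger_gap()*85,robot.current_tool_pos(),robot.current_contact_force(),robot.current_time_s())
E
```

```text
ringL (array([ 0.46135498, -0.10729326]), np.float64(30.914164160187454))
ringS (array([ 0.57055236, -0.09345617]), np.float64(27.42931549301036))
[0.5759029  0.2785844  0.21995733] [1.79985745e+02 2.92463630e-02 8.89121541e+01]
False
False [0.57546781 0.27975052 0.08207781] [-0.33896607  0.03000651  0.37487112]
14.673880147525416 [0.57621238 0.27996755 0.08295605] [ 0.25675028 -0.78518273  1.76322593] 6.45
```

```bash
python3 - <<'E'
from h import *
print(robot.line_to([.574,.104,.082],velocity=.1,f_stop=30),robot.current_tool_pos(),robot.current_contact_force(),robot.current_finger_gap()*85)
fingers.gripper_to(0.45)
print(robot.current_contact_force())
robot.line_to([.574,.104,.17],velocity=.2)
for c in("scene","top"): cv2.imwrite(f"pics/{c}2.png",vision.grab_frame(c)[:,:,::-1])
def crop(c,n,x0,y0,x1,y1):
    a=cv2.imread(f"pics/{c}{n}.png")[y0:y1,x0:x1]; cv2.imwrite(f"pics/{c}{n}c.png",cv2.resize(a,None,fx=3.2,fy=3.2,interpolation=cv2.INTER_CUBIC))
crop("scene",2,200,170,450,350);crop("top",2,220,150,430,305)
print(robot.current_time_s())
E
```

```text
False [0.57385397 0.10593173 0.08289311] [-0.85359921  4.49109775  6.23840795] 14.766087379420934
[ 0.43732638 -0.03954105  0.77263711]
9.4
```

View pics/scene2c.png

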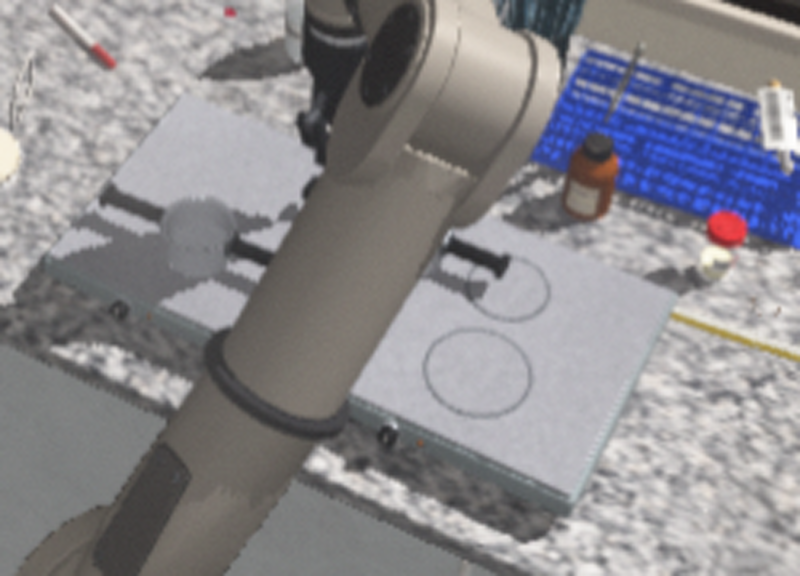

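View pics/top2c.png

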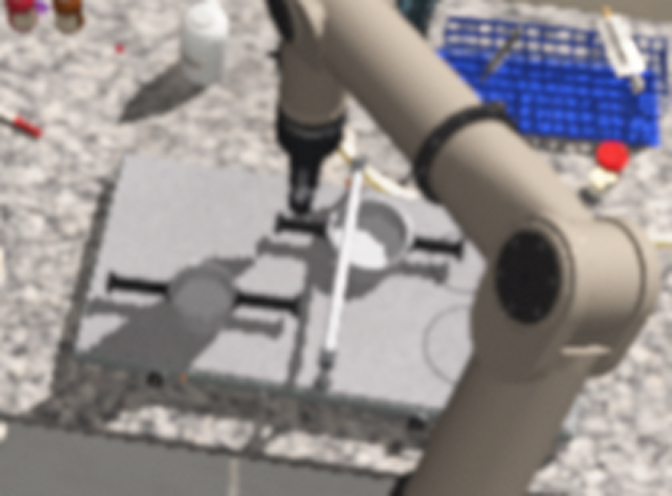

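The pan now stands half under the bar, with the handle's end at scene crop (497,263) and top crop (460,248), free and clear. I'll measure the -y handle next.

```bash
python3 - <<'E'
from h import *
for n,(u,v,x0,y0) in dict(scene=(509,266,200,170),top=(463,251,220,150)).items():
    print(n,unproj(np.array([x0+(u+.5)/3.2-.5,y0+(v+.5)/3.2-.5]),.087,n))
    g=gray(cv2.imread(f'pics/{n}2.png')); r=[]
    for y in np.arange(-.05,-.082,-.004):
        xs=np.arange(-.02,.0201,.0005)+.571
        w=np.clip(95-samp(g,proj(np.c_[xs,0*xs+y,0*xs+.088],n)),0,None); r.append((w*xs).sum()/max(w.sum(),1))
    print(np.round(r,4))
E
```

```text
scene [ 0.56980496 -0.09147215]
[0.5662 0.5662 0.5655 0.5654 0.5657 0.5664 0.5657 0.5656]
top [ 0.56981438 -0.08693371]
[0.5703 0.5705 0.571  0.5712 0.571  0.5706 0.5706 0.5707]
```

```bash
python3 - <<'E'
from h import *
robot.line_to([.570,-.062,.17],[180,0,89],velocity=.2)
print(robot.line_to([.570,-.062,.10],velocity=.15))
print(robot.line_to([.570,-.062,.082],velocity=.08,f_stop=8),robot.current_contact_force())
fingers.gripper_to(0.0,50)
print(robot.current_finger_gap()*85,robot.current_tool_pos(),robot.current_contact_force(),robot.current_time_s())
print(robot.line_to([.5685,-.162,.082],velocity=.1,f_stop=30),robot.current_tool_pos(),robot.current_contact_force(),robot.current_finger_gap()*85)
cv2.imwrite(f"pics/top3.png",vision.grab_frame("top")[:,:,::-1])
cv2.imwrite(f"pics/scene3.png",vision.grab_frame("scene")[:,:,::-1])
def crop(c,n,x0,y0,x1,y1):
    a=cv2.imread(f"pics/{c}{n}.png")[y0:y1,x0:x1]; cv2.imwrite(f"pics/{c}{n}c.png",cv2.resize(a,None,fx=3.2,fy=3.2,interpolation=cv2.INTER_CUBIC))
crop("scene",3,200,170,450,350);crop("top",3,220,150,430,305)
print(robot.current_time_s())
E
```

```text
False
False [1.21357546 0.0289277  0.14592932]
14.748739722089827 [ 0.57059992 -0.06199693  0.08250669] [-0.07069352  0.11503872  0.17710368] 11.7
False [ 0.56859496 -0.16273261  0.0823432 ] [-0.65807767  1.10252507  5.09315256] 14.862734250454363
12.95
```

View pics/scene3c.png

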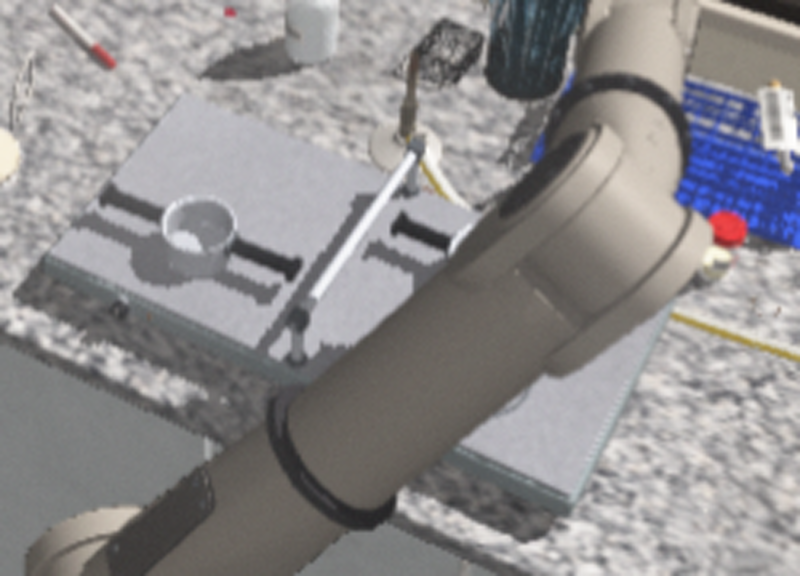

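View pics/top3c.png

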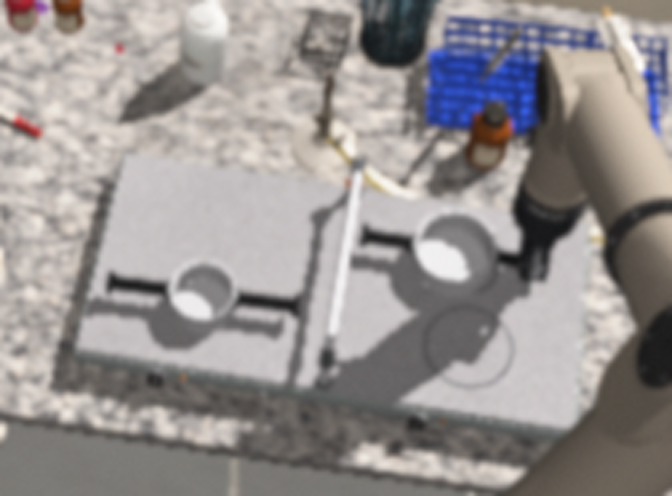

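```bash
cat >> h.py <<'E'
def fitrim(g,c0,cam,r=.048,ang=None):
    # outer edge of rim: bright rim vs darker outside; skip handle sectors (+-y)
    m=(np.abs(np.sin(T))<.9) 
    if ang is not None: m&=ang
    def sc(c):
        s=lambda rr: samp(g,proj(circ(c,rr,.096)[m],cam))
        return -(np.clip(s(r-.0015)-s(r+.0035),-20,60)).mean()
    b=min((sc((c0[0]+a,c0[1]+d)),a,d) for a in np.arange(-.01,.0101,.002) for d in np.arange(-.01,.0101,.002))
    s0=np.array([c0[0]+b[1],c0[1]+b[2]])
    o=minimize(sc,s0,method='Nelder-Mead',options=dict(initial_simplex=[s0,s0+[.002,0],s0+[0,.002]]))
    return o.x,-o.fun
E
python3 - <<'E'
from h import *
g0=gray(cv2.imread('pics/top0.png'));g=gray(cv2.imread('pics/top3.png'))
print(fitrim(g0,(.5745,.196),'top'),fitrim(g,(.571,-.078),'top'),fitring(g,(.571,-.078),.0465,.096,'top',1))
print('small',fitrim(g,(.466,.202),'top',.038))
print(unproj(np.array([220+(361.5)/3.2-.5,150+(236.5)/3.2-.5]),.087,'top'))
for s in (1,):
    r=[]
    for y in -.078+s*np.arange(.06,.1,.004):
        xs=np.arange(-.02,.0201,.0005)+.572
        w=np.clip(95-samp(g,proj(np.c_[xs,0*xs+y,0*xs+.09],'top')),0,None); r.append((w*xs).sum()/max(w.sum(),1))
    print(np.round(r,4))
E
```

```text
(array([0.57908556, 0.19607767]), np.float64(26.55392011553656)) (array([ 0.57485342, -0.07564313]), np.float64(24.52429487220766)) (array([ 0.57344556, -0.0780184 ]), np.float64(19.973144487884433))
small (array([0.47039512, 0.20101827]), np.float64(26.359001488302265))
[0.57095151 0.03249563]
[0.5681 0.5693 0.5697 0.5698 0.5696 0.5695 0.5697 0.5698 0.5701 0.5703
 0.5703]
```

```bash
python3 - <<'E'
from h import *
print(robot.line_to([.564,-.176,.082],velocity=.08,f_stop=30))
print(robot.line_to([.461,-.191,.082],velocity=.08,f_stop=30),robot.current_tool_pos(),robot.current_contact_force(),robot.current_finger_gap()*85,robot.current_eef_rot())
cv2.imwrite(f"pics/top4.png",vision.grab_frame("top")[:,:,::-1])
cv2.imwrite(f"pics/scene4.png",vision.grab_frame("scene")[:,:,::-1])
def crop(c,n,x0,y0,x1,y1):
    a=cv2.imread(f"pics/{c}{n}.png")[y0:y1,x0:x1]; cv2.imwrite(f"pics/{c}{n}c.png",cv2.resize(a,None,fx=6,fy=6,interpolation=cv2.INTER_CUBIC))
crop("scene",4,300,230,430,330);crop("top",4,310,210,430,300)
print(robot.current_time_s())
E
```

```text
False
False [ 0.46138053 -0.19150115  0.08227497] [ 3.5507649  -0.36734938  5.96752779] 14.963564909371803 [1.79986522e+02 4.92856371e-02 8.89978167e+01]
14.8333
```

View pics/scene4c.png

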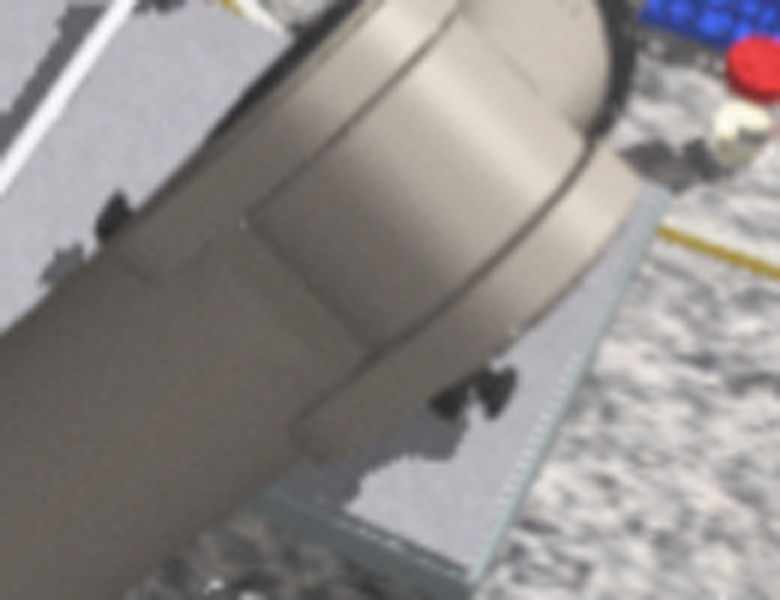

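View pics/top4c.png

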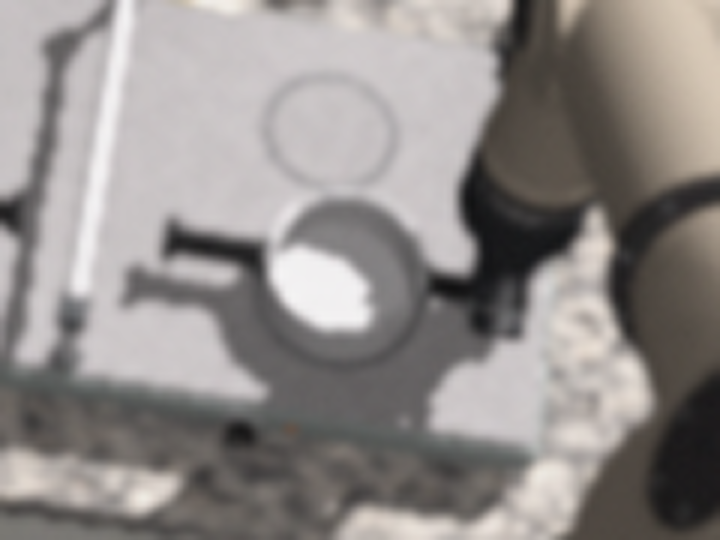

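```bash
python3 - <<'E'
from h import *
fingers.gripper_to(0.45)
robot.line_to([.461,-.191,.17],velocity=.2)
robot.move_to([.36,-.40,.22],[180,0,60])
cv2.imwrite(f"pics/top5.png",vision.grab_frame("top")[:,:,::-1])
cv2.imwrite(f"pics/scene5.png",vision.grab_frame("scene")[:,:,::-1])
def crop(c,n,x0,y0,x1,y1):
    a=cv2.imread(f"pics/{c}{n}.png")[y0:y1,x0:x1]; cv2.imwrite(f"pics/{c}{n}c.png",cv2.resize(a,None,fx=6,fy=6,interpolation=cv2.INTER_CUBIC))
crop("scene",5,300,230,430,330);crop("top",5,310,210,430,300)
print(robot.current_time_s())
E
```

```text
16.8167
```

View pics/scene5c.png

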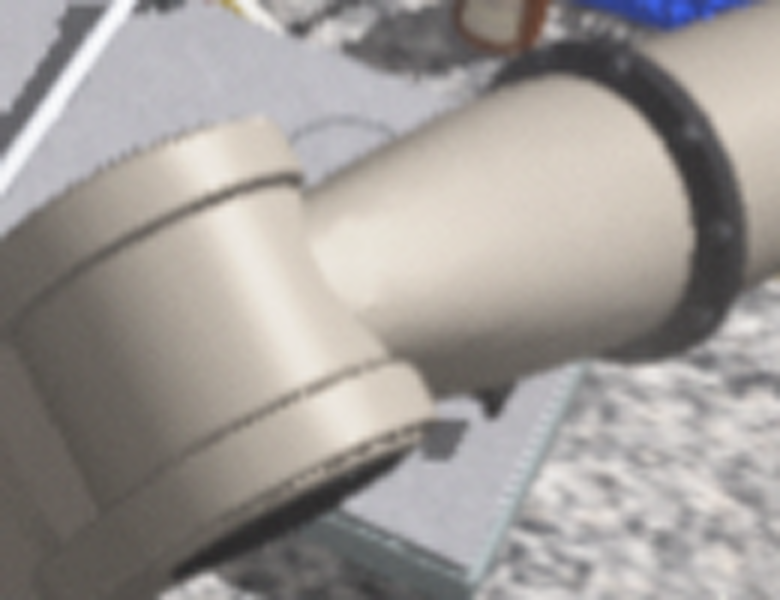

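View pics/top5c.png

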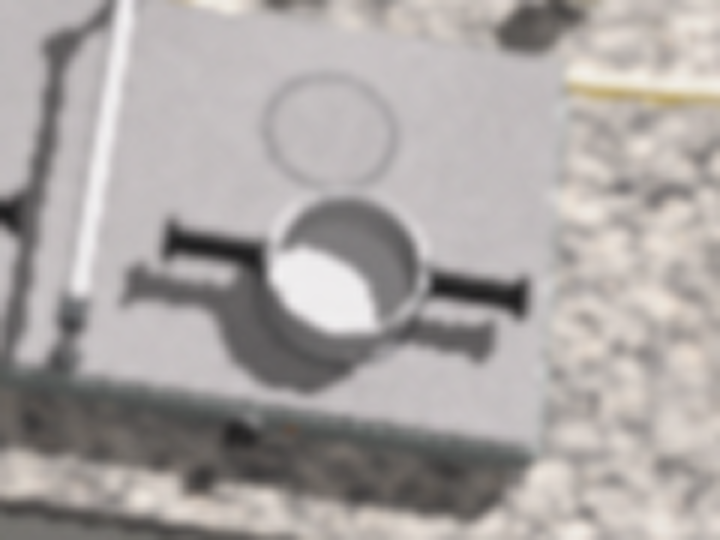

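```bash
python3 - <<'E'
from h import *
robot.move_to([.5,.27,.28],[180,0,89])
cv2.imwrite(f"pics/top6.png",vision.grab_frame("top")[:,:,::-1])
cv2.imwrite(f"pics/scene6.png",vision.grab_frame("scene")[:,:,::-1])
def crop(c,n,x0,y0,x1,y1):
    a=cv2.imread(f"pics/{c}{n}.png")[y0:y1,x0:x1]; cv2.imwrite(f"pics/{c}{n}c.png",cv2.resize(a,None,fx=6,fy=6,interpolation=cv2.INTER_CUBIC))
crop("scene",6,300,230,430,330)
print(robot.current_time_s())
g5=gray(cv2.imread('pics/top5.png'));g6=gray(cv2.imread('pics/scene6.png'))
print('rim top',fitrim(g5,(.465,-.106),'top'),fitring(g5,(.465,-.106),.0465,.096,'top',1))
print('rim scene',fitrim(g6,(.463,-.106),'scene'),fitring(g6,(.463,-.106),.0465,.096,'scene',1))
E
```

```text
19.3583
rim top (array([ 0.46643367, -0.10724382]), np.float64(28.54602215809645)) (array([ 0.46580197, -0.10648024]), np.float64(31.663841590556956))
rim scene (array([ 0.46181156, -0.10843236]), np.float64(35.44521184987567)) (array([ 0.46157811, -0.10854721]), np.float64(49.37765830146165))
```

View pics/scene6c.png

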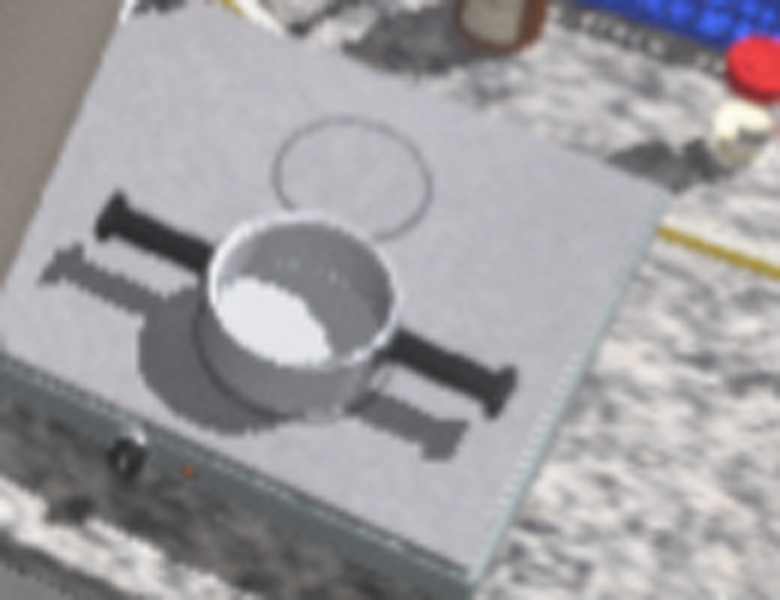

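```bash
python3 - <<'E'
from h import *
for n,f,c in(('top','top5',(.4656,-.1058)),('scene','scene6',(.4614,-.1073))):
    a=cv2.imread(f'pics/{f}.png'); big=cv2.resize(a,None,fx=10,fy=10,interpolation=cv2.INTER_CUBIC)
    for C,r,z,col in((c,.0505,.054,(0,0,255)),(c,.046,.054,(0,255,0)),(c,.048,.096,(255,0,0))):
        uv=(proj(circ(C,r,z),n)+.5)*10-.5
        cv2.polylines(big,[np.round(uv).astype(int)],True,col,1)
    m=((proj([c[0],c[1],.07],n)[0])*10).astype(int)
    cv2.imwrite(f'pics/ov_{n}.png',big[m[1]-220:m[1]+220,m[0]-260:m[0]+260])
E
```

```text
(no output)
```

View pics/ov_scene.png

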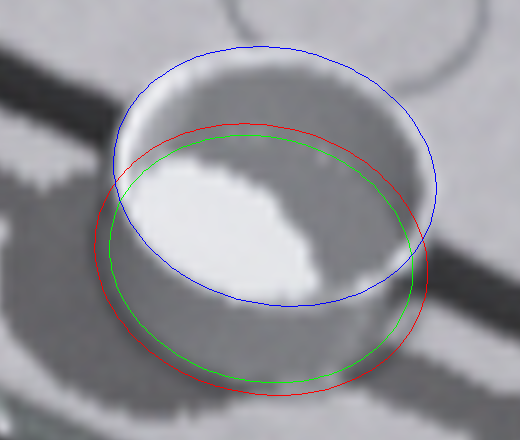

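View pics/ov_top.png

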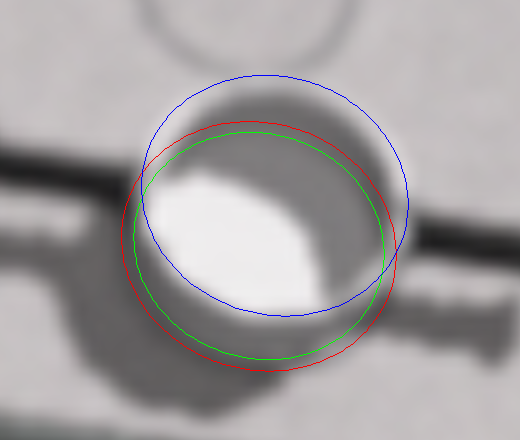

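```bash
python3 - <<'E'
from h import *
a=cv2.imread('pics/scene6.png'); n='scene';c=(.4614,-.1073)
x0,y0=325,260
big=cv2.resize(a[y0:y0+45,x0:x0+50],None,fx=16,fy=13.33*1.2,interpolation=cv2.INTER_NEAREST)[:,:]
big=cv2.resize(a[y0+3:y0+40,x0:x0+50],None,fx=16,fy=16,interpolation=cv2.INTER_LANCZOS4)
big=np.clip((big.astype(float)-60)*1.8,0,255).astype(np.uint8)
uv=((proj(circ(c,.0505,.054),n)-[x0,y0+3]+.5)*16-.5).round().astype(int)
for p in uv[::6]: cv2.circle(big,tuple(map(int,p)),1,(0,0,255),-1)
uv=((proj(circ(c,.046,.054),n)-[x0,y0+3]+.5)*16-.5).round().astype(int)
for p in uv[::6]: cv2.circle(big,tuple(map(int,p)),1,(0,255,0),-1)
cv2.imwrite('pics/z.png',big)
E
```

```text
(no output)
```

View pics/z.png

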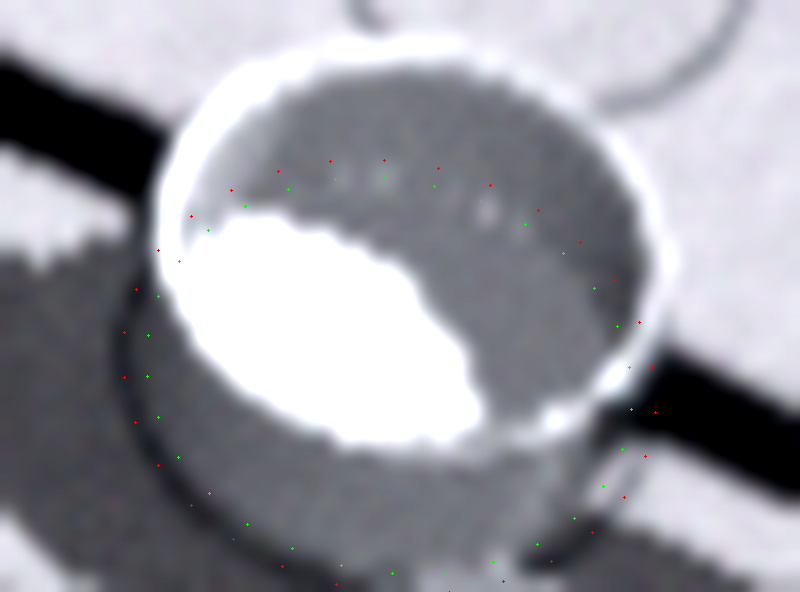

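```bash
python3 - <<'E'
from h import *
for n,f,c,rg in(('top','top5',(.4640,-.1065),(.4656,-.1058)),('scene','scene6',(.4600,-.108),(.4614,-.1073))):
    g=gray(cv2.imread(f'pics/{f}.png'))
    ends=[]
    for s in(1,-1):
        d=np.arange(.095,.125,.00025)
        # average across the knob, top face z=.09
        V=np.mean([samp(g,proj(np.c_[0*d+c[0]+s*d*.015+o,c[1]+s*d,0*d+.09],n)) for o in np.arange(-.006,.0061,.002)],0)
        lo,hi=V[:30].min(),V[-15:].mean(); i=np.argmax((V>(lo+hi)/2)&(d>.1)); ends.append(c[1]+s*d[i])
    print(n,'ends',np.round(ends,4),'mid y',round(np.mean(ends),4),'len',round(ends[0]-ends[1],4),'ring y',rg[1])
    for C in ((c[0]+.0015,c[1]),):
      for k in(0,):
        # rim: outer half-edge by angle
        out=[]
        for t in np.radians(np.arange(0,360,10)):
            r=np.arange(.040,.058,.00025)
            P=np.c_[C[0]+r*np.cos(t),C[1]+r*np.sin(t),0*r+.096]
            v=samp(g,proj(P,n)); i=np.argmax(v*( (r>.043)&(r<.053))); out.append(r[i]*1000)
        print(np.round(out,1))
        out=np.array(out);t=np.radians(np.arange(0,360,10));ok=np.abs(out-46.5)<5
        A=np.c_[np.cos(t),np.sin(t),1+0*t][ok]; s=least_squares(lambda x:A@x-out[ok],[0,0,46],loss='soft_l1').x
        print('centre',np.round(C+s[:2]/1000,4),'r',s[2].round(1),'ring',rg)
E
```

```text
top ends [ 0.0048 -0.216 ] mid y -0.1056 len 0.2208 ring y -0.1058
[47.8 48.  48.  47.  48.8 47.3 46.8 46.8 46.  44.  43.  43.  43.  43.
 43.  43.  43.  43.  43.  43.  43.  44.8 46.  45.8 46.  46.  45.5 45.
 46.8 47.5 47.5 48.  48.3 48.8 49.8 48.5]
centre [ 0.4682 -0.1075] r 45.7 ring (0.4656, -0.1058)
scene ends [ 0.0035 -0.2198] mid y -0.1081 len 0.2232 ring y -0.1073
[47.8 48.  46.3 44.5 45.5 45.8 46.  46.3 45.3 45.5 45.3 45.5 45.8 43.
 43.  43.  43.  43.  43.  43.  43.  43.  43.  47.8 46.5 46.  45.5 46.
 45.8 47.3 47.  46.5 46.5 47.  46.8 47.3]
centre [ 0.4635 -0.1085] r 45.3 ring (0.4614, -0.1073)
```

```bash
python3 - <<'E'
from h import *
g=gray(cv2.imread('pics/top5.png'));print('small',fitring(g,(.466,.203),.0365,.096,'top',1))
d=[(cv2.absdiff(cv2.imread('pics/top0.png'),cv2.imread('pics/top5.png')))[185:205,360:385].mean()]
print(d,robot.current_contact_force())
workorder.close_job(); print(robot.current_time_s())
E
```

```text
small (array([0.46983708, 0.20136342]), np.float64(28.627219822509545))
[np.float64(0.7786666666666666)] [ 0.51510434  0.3265524  -0.17398626]
the job is handed in; nothing more can be done
the job is handed in; nothing more can be done
```

The large pan now stands in the large ring on the near side of the hot plate, beyond the bar, and I handed the job in at about 19.4 s.

I pushed the pan part-way under the bar by its +y handle and let go. I then gripped the -y handle on the other side and drew the pan out to the ring. It stayed on the plate the whole way, and every contact force I read was under about 8 N.

**Centring:** In both cameras the rim fit puts the pan about 0.4 mm off in x and 1.1 mm off in y from the ring centre. The handle-end check puts it within 0.8 mm in y. The base has about 3 mm of room to the ring line all round.

**Disagreements:**
- **Camera offset:** The two cameras differ by about 4 mm in absolute x, so I judged the centring separately within each picture.
- **Rim-peak check:** A cruder check on the rim's brightness gave 2 to 2.6 mm in x and 1.2 to 1.7 mm in y. Shading inside the pan disturbed it, so I did not rely on it.
- **Base edge:** In one enlarged scene picture the base looked about 2 mm towards +y. I took that to be light and shadow on the pan wall.

**Other items:** The small pan's position matched its first measurement to within 1 mm. The area of the image around the bottle was unchanged. I did not measure the cup separately, but it looked unmoved in the pictures. The arm was clear of everything when I handed in.

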